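# Load the ring-blank rail

### The arm

A 6-joint arm with a two-finger parallel gripper is mounted at the origin on the work surface. World frame = base frame: x ahead of the robot, y to its left, z up, the work surface at z = 0. Lengths are in mm, angles in rad, forces in N, time in s.
With the tool pointing down it reaches from about 300 to 850 mm from the base axis. Payload 4.2 kg.
Tool frame: the origin (TCP) lies at the very end of the fingers, on their centre line; the grasp point (between the pads) lies 19 mm behind it; z points along the fingers, y is the line along which they close (so a half turn about z gives the same grasp; the last joint's range is limited). The gripper opens to 91 mm and grips with 3 to 60 N. Pads are 32 mm wide; open, the fingers measure 118 mm over their backs; the gripper's body (76 mm by 178 mm) begins 60 mm behind the grasp point.
Start: joints at [1.268, 0.32, 1.565, -0, 1.257, -0.02], TCP at [160.453, 552.176, 213.976] pointing down, gripper open.
Joint ranges: [-3.11, 3.11], [-0.84, 2.01], [0.21, 2.61], [-1.34, 4.49], [0.05, 2.63], [-2.56, 2.56]. Speed limits (rad/s): [2.57, 2.57, 3.14, 3.14, 3.14, 3.14].

### API

Orientations are given as a unit quaternion [w, x, y, z].
In Python, from plant import arm, snapshot, camera_info, spotter gives the robot as it stands.
- The arm moves only by the tool play_rows, never from a script. Its argument "series" is a list that holds one entry, the list of rows, each a list of 5 numbers: the shift along the tool's x, y, z in units of 0.2 m (1.0 is 0.2 m), then the turn about the tool's z in units of 0.5 rad (1.0 is 0.5 rad), then the gripper command: -1 is fully open, 1 is shut, values between are in proportion. A call has 1 to 20 rows; each row is the pose to reach, as a shift and turn from the pose commanded when the call began, along the tool's axes at that moment; what a row does not reach only later rows make up. A row lasts 1/10 s, in which the tool goes at most 50 mm and 8.59 degrees, less where a joint would pass 70% of its speed; a pose out of reach is approached as far as the arm can. A call with a number of a shift or a turn outside -1 to 1 is refused whole. A call with a gripper value outside its range is refused whole. The fingers move at their own pace and stop on an object; "newtons" is the grip in N (left out, the last holds). Time passes only in rows, so rows that repeat a pose let the fingers close. It gives the time, the measured TCP pose, the force, the opening and the grip force at its end, in the units of the state.
- arm.observe(): the state, without advancing time (a new reading comes with each control period).
- snapshot(name): name is "side" or "top" or "wrist"; returns the picture (420x560x3 uint8, blue, green, red); there is no depth.
- camera_info(name): a dict with "intrinsics" (3x3 intrinsics, pixels), "position" and "rotation" of the camera in the world. Camera axes: x right, y down, z forward; pixel columns grow to the right and rows downward; lengths in mm; the calibration is good to about 2 mm. A picture is of the moment at which its call begins: read the wrist's pose just before it. camera_info takes no time and is no camera call; for the wrist camera it gives the pose at the moment of the call.
- arm.close_job(): hands the job in; it is judged then, once.
Trained networks look in the newest picture that a camera, given by its name, has taken for a name from the list of things; names that differ only in an ending like _2 or _b are one class to them, and where a whole thing is asked for, a point or a joint stands for the part that bears it (a point fixed in the world has none). Each returns a list of dicts, best first, with "conf" (0 to 1); they miss things now and then, are a little off and sometimes report something else, mostly with a low value. They report only what shows in the picture. A call takes as long as a camera call. They do not tell look-alikes from the thing itself.
- spotter.look_for(thing, camera): "at" ([x, y, z] in mm, in the coordinates of the camera as it stood for that picture, good to about 4 mm: the middle of the surface that is visible of it).
- spotter.pinpoint(thing, camera): "at" ([x, y, z] in mm, in the coordinates of the camera as it stood for that picture, good to about 4 mm: a listed point, or the origin of a listed thing).
The state is a dict: "t": time; "joints": joint angles; "joint_velocities": joint speeds; "joint_torque": joint torques, N m; "eef_pos": TCP position; "tcp_rot": TCP orientation; "wrist_force": force on the tool from outside, world axes, zero at the start; "moment": the same for the moment, N m; "grip_width": finger opening in mm; "grasp_force": force on a finger pad.
Only numpy, scipy, OpenCV 4.12 (cv2) and the standard library are available. Lean on these libraries where they do the work, as an engineer would, in place of code of your own. Each camera call takes 0.05 s, during which the arm holds its last target. There are 200 camera calls.

### The job

Push the row of four wax ring blanks along the aluminium rail as one train until it is fully home against the red end stop; only then push the brass keeper by its knob until it is fully closed across the rail behind the train. Push everything: never lift a blank out of the rail or tip it, and leave everything else on the bench where it is.

Things in the scene. Friction and masses are not known exactly. Their poses are not given: they have to be found in the camera images.
- rail: aluminium carving rail, fixed, 340 mm long, 64 mm wide. Origin: centre of its underside, on the bench. +x runs along the rail to the red stop, y across, z up. Channel floor 12 mm above the bench; two steel lips, 43 mm apart, rise to 22 mm above the bench and guide the blanks with 1.5 mm play a side. The end opposite the stop is open
- stop (a point): middle of the red end stop's inner face, at rail x = +130 mm, y = 0, 28 mm above the bench; the stop is 30 mm thick, its top 45 mm above the bench. With all four blanks home the train's rear face is at rail x = -14 mm, the rearmost blank's centre at +4 mm
- keeper (a joint): swing angle of the brass keeper bar, rad. 0: open, pointing from its pivot along rail -x, beside the channel; negative: further outward (to rail +y); 1.57: closed at its limit, pointing to rail -y across the channel, its face 4 mm behind a train that is home. It closes anticlockwise seen from above; about 1 N at the knob moves it and it stays where left
- keeper_pivot (a point): the keeper's upright pivot axis, at rail x = -24 mm, y = +55 mm (on the fixed rail), 40 mm above the bench. The bar is 12 mm wide, lies 26 to 40 mm above the bench and reaches 85 mm from here
- keeper_knob (a point): middle of the black upright finger knob on the keeper bar, 56 mm above the bench; knob 16 mm in diameter, from 40 to 72 mm above the bench, 75 mm from the pivot
- green_mid (a point): centre of the green wax ring blank, one of four in the channel, in an order that varies: block 36 mm along the rail, 40 mm wide, 36 mm high with a 20 mm upright hole, about 50 g; its axes are those of the rail. It stands on the channel floor (top 48 mm above the bench), touching its neighbours
- blue_mid (a point): centre of the blue wax ring blank, one of four in the channel, in an order that varies: block 36 mm along the rail, 40 mm wide, 36 mm high with a 20 mm upright hole, about 50 g; its axes are those of the rail. It stands on the channel floor (top 48 mm above the bench), touching its neighbours
- purple_mid (a point): centre of the purple wax ring blank, one of four in the channel, in an order that varies: block 36 mm along the rail, 40 mm wide, 36 mm high with a 20 mm upright hole, about 50 g; its axes are those of the rail. It stands on the channel floor (top 48 mm above the bench), touching its neighbours
- yellow_mid (a point): centre of the yellow wax ring blank, one of four in the channel, in an order that varies: block 36 mm along the rail, 40 mm wide, 36 mm high with a 20 mm upright hole, about 50 g; its axes are those of the rail. It stands on the channel floor (top 48 mm above the bench), touching its neighbours
- spare: white spare ring blank like the others, on the bench beyond the rail: leave it. Origin: centre of underside
- burs: dark wooden block 50 x 70 x 30 mm with steel burs standing in it to 52 mm, beside the rail: leave it. Origin: centre of underside
- oil: amber bottle, 44 mm across, 90 mm tall: leave it. Origin: centre of underside
- brush: brush lying on the bench: leave it
- hammer: hammer lying on the bench: leave it
- jar: glass jar, 60 mm across, 60 mm tall: leave it. Origin: centre of underside
- caliper: caliper lying on the bench, 150 mm long: leave it
Things that resemble listed ones, but are neither listed nor needed, are in the scene too. Leave any pink look-alike of the part that bears yellow_mid alone.

How it is judged:
By the outcome, as a careful person would: the job done as asked, in the order asked, and still so for the second after the job is handed in, with the robot touching nothing.
It also fails if it takes over 58 s, if anything falls off the work surface, if the arm or the gripper's body presses on something with over 40 N, if the wrist force passes 120 N, or if a joint passes its speed limit or range.

## Working session

There is one attempt and no reset: what is moved stays moved. The work goes in short steps, Python scripts to look and compute and a tool call to move; the robot and the scene stay as the last step left them, time stands still between calls to the robot, and variables do not carry over. Pictures are saved under pics/ and viewed, at most 10 in all, crops included, and the job is handed in when it is done.

Besides the shell and the picture viewer there is one more tool, called after ">>>" as name(argument=value, ...) on one line, values as JSON. play_rows: Moves the arm, as the interface text tells. Shifts and turns lie within -1 to 1; 1 stands for 0.2 m of shift or 0.5 rad of turn. Its arguments: {"type":"object","properties":{"series":{"type":"array","items":{"type":"array","items":{"type":"array","items":{"type":"number","minimum":-1,"maximum":1}}}},"newtons":{"type":"number"}},"required":["series"]}

```bash
mkdir -p pics; cat > h.py <<'E'
import numpy as np, cv2
from plant import arm, snapshot, camera_info, spotter
def w(cam,p):
    c=camera_info(cam); return np.array(c["rotation"])@np.array(p)+np.array(c["position"])
def ray(cam,u,v,z):
    c=camera_info(cam); R=np.array(c["rotation"]);o=np.array(c["position"])
    d=R@np.linalg.inv(np.array(c["intrinsics"]))@[u,v,1]; return o+d*(z-o[2])/d[2]
def px(cam,p):
    c=camera_info(cam); q=np.array(c["intrinsics"])@np.array(c["rotation"]).T@(np.array(p)-np.array(c["position"])); return q[:2]/q[2]
E
python3 - <<'E'
from h import *
for n in("top","side"):
    cv2.imwrite(f"pics/{n}0.png",snapshot(n)); print(n,camera_info(n)["position"])
for t in("rail","stop","keeper_pivot","keeper_knob","green_mid","blue_mid","purple_mid","yellow_mid","burs","oil"):
    print(t,[(np.round(w("top",d["at"])).tolist(),round(d["conf"],2)) for d in spotter.pinpoint(t,"top")[:3]])
s=arm.observe();print(s["t"],s["eef_pos"],s["tcp_rot"],s["wrist_force"])
E
```

```text
top [ 388.94563479   21.93524    1143.83304603]
side [-115.38044689 -661.29534672  724.53073157]Traceback (most recent call last):
  File "<stdin>", line 5, in <module>
  File "h.py", line 4, in w
    c=camera_info(cam); return np.array(c["rotation"])@np.array(p)+np.array(c["position"])
                               ~~~~~~~~~~~~~~~~~~~~~~~^~~~~~~~~~~~
ValueError: matmul: Input operand 1 has a mismatch in its core dimension 0, with gufunc signature (n?,k),(k,m?)->(n?,m?) (size 3 is different from 4)
```

View pics/top0.png

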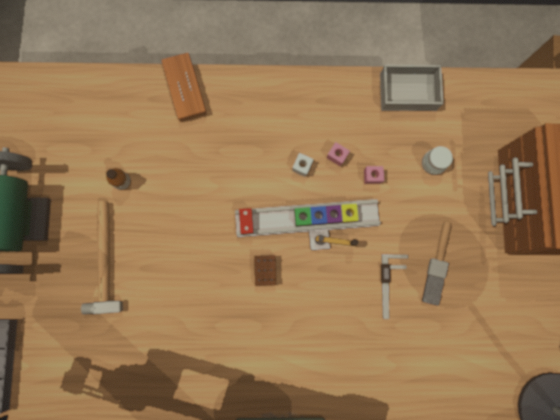

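View pics/side0.png

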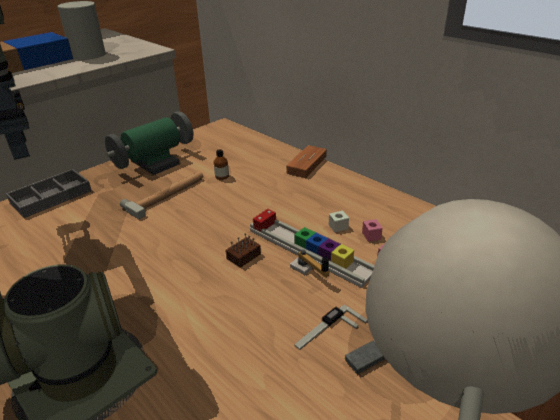

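The top view shows the rail from the red stop (246,222) to the open end (380,213). The blanks run green, blue, purple, yellow from (303,216) to (350,212). The keeper pivot is near (320,240), its black knob near (354,243), and the bur block at (265,270). The side view agrees. The rotation field is evidently a quaternion, so I'll fix the helper.

```bash
sed -i 's/np.array(c\["rotation"\])/rot(c)/g' h.py; cat >> h.py <<'E'
from scipy.spatial.transform import Rotation
def rot(c):
    q=c["rotation"]; return Rotation.from_quat([q[1],q[2],q[3],q[0]]).as_matrix()
E
python3 - <<'E'
from h import *
print(camera_info("top"))
snapshot("top")
for t in("rail","stop","keeper_pivot","keeper_knob","green_mid","blue_mid","purple_mid","yellow_mid","burs"):
    print(t,[(np.round(w("top",d["at"])).tolist(),round(d["conf"],2)) for d in spotter.pinpoint(t,"top")[:3]])
for n,u,v,z in(("stop",246,222,45),("green",303,216,48),("yel",350,212,48),("knob",354,243,72),("rail end",380,213,20)): print(n,ray("top",u,v,z).round())
s=arm.observe();print(s["t"],s["eef_pos"],s["tcp_rot"],s["wrist_force"],s["joints"])
E
```

```text
{'intrinsics': array([[480.59946742,   0.        , 282.14968735],
       [  0.        , 480.59946742, 211.03733823],
       [  0.        ,   0.        ,   1.        ]]), 'position': array([ 388.94563479,   21.93524   , 1143.83304603]), 'rotation': array([-0.04796223,  0.70641627, -0.7032221 ,  0.06445432])}
rail [([550.0, -71.0, 1.0], 0.67)]
stop [([546.0, 61.0, 28.0], 0.76)]
keeper_pivot [([502.0, -99.0, 40.0], 0.95)]
keeper_knob [([494.0, -165.0, 56.0], 0.66)]
green_mid [([554.0, -53.0, 31.0], 0.78)]
blue_mid [([556.0, -90.0, 30.0], 0.65), ([687.0, -51.0, -0.0], 0.51), ([460.0, 410.0, 6.0], 0.25)]
purple_mid [([547.0, 64.0, 28.0], 0.71), ([561.0, -122.0, 27.0], 0.66)]
yellow_mid [([713.0, -136.0, 19.0], 0.86), ([563.0, -161.0, 35.0], 0.65), ([660.0, -223.0, 23.0], 0.53)]
burs [([431.0, 36.0, -1.0], 0.95)]
stop [539.  80.  45.]
green [554. -52.  48.]
yel [ 564. -161.   48.]
knob [ 489. -164.   72.]
rail end [ 566. -237.   20.]
0.65 [160.44601395 552.16473665 213.98503686] [1.25426529e-05 1.40936375e-01 9.90018655e-01 3.48113273e-05] [0.62405938 0.09396311 0.57576716] [ 1.26801405e+00  3.19585333e-01  1.56449830e+00 -1.42674994e-05
  1.25743628e+00 -1.99635410e-02]
```

>>> play_rows(series=[[[-1,-1,0,1,1],[-1,-1,0,1,1],[-1,-1,0,1,1],[-1,-1,0,1,1],[-1,-1,0,1,1],[-1,-1,0,1,1],[-1,-1,0,1,1],[-1,-1,0,1,1]]], newtons=30)

```text
t: 1.45
eef_pos: [297.0, 304.3, 214.3]
tcp_rot: [-0.0, 0.382, 0.924, 0.001]
wrist_force: [-0.2, 0.5, -0.1]
grip_width: 30.2
grasp_force: 0.0
```

>>> play_rows(series=[[[-1,-0.285,0,1,1],[-1,-0.285,0,1,1],[-1,-0.285,0,1,1],[-1,-0.285,0,1,1],[-1,-0.285,0,1,1],[-1,-0.285,0,1,1]]])

```text
t: 2.05
eef_pos: [398.9, 123.1, 213.8]
tcp_rot: [-0.0, 0.599, 0.801, 0.0]
wrist_force: [-0.4, -0.1, 0.2]
grip_width: -0.0
grasp_force: 0.0
```

>>> play_rows(series=[[[-1,0.22,0,0.41,1],[-1,0.22,0,0.41,1],[-1,0.22,0,0.41,1],[-1,0.22,0,0.41,1],[-1,0.22,0,0.41,1],[-1,0.22,0,0.41,1],[-1,0.22,0,0.41,1]]])

```text
t: 2.75
eef_pos: [496.7, -54.0, 213.7]
tcp_rot: [-0.001, 0.676, 0.737, 0.0]
wrist_force: [0.1, 0.1, 0.3]
grip_width: 0.6
grasp_force: 0.0
```

```bash
python3 - <<'E'
from h import *
s=arm.observe();print(s["t"],s["eef_pos"],s["tcp_rot"],s["wrist_force"],s["joints"])
cv2.imwrite("pics/wr1.png",snapshot("wrist")); print(camera_info("wrist")["position"])
for t in("rail","stop","keeper_pivot","keeper_knob","green_mid","blue_mid","purple_mid","yellow_mid"):
    print(t,[(np.round(w("wrist",d["at"])).tolist(),round(d["conf"],2)) for d in spotter.pinpoint(t,"wrist")[:3]])
E
```

```text
2.75 [496.72904829 -53.98445889 213.65724015] [-8.56825145e-04  6.76149990e-01  7.36763500e-01  4.72913230e-05] [0.05871309 0.06100747 0.34213634] [-1.31985231e-01  2.01938632e-01  1.72957277e+00  1.13227675e-03
  1.21143130e+00 -2.18130891e-01]
[489.04091595  27.42351218 384.99284887]
rail [([551.0, -64.0, 4.0], 0.8)]
stop [([545.0, 66.0, 27.0], 0.58)]
keeper_pivot [([503.0, -93.0, 40.0], 0.59)]
keeper_knob []
green_mid [([556.0, -51.0, 30.0], 0.61)]
blue_mid [([557.0, -90.0, 29.0], 0.82)]
purple_mid [([561.0, -126.0, 34.0], 0.83)]
yellow_mid [([710.0, -143.0, 16.0], 0.94), ([661.0, -228.0, 22.0], 0.75)]
```

View pics/wr1.png

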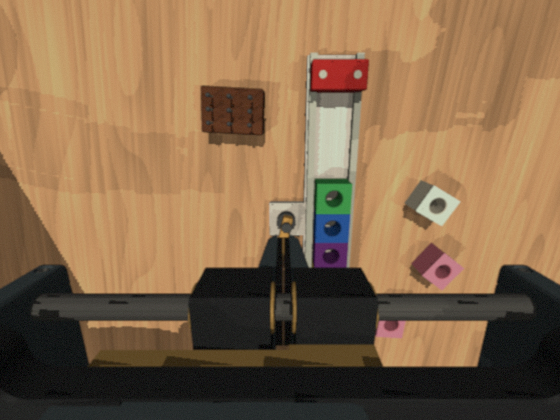

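The wrist view shows the stop's inner edge at row ~90 (columns 311–367). The green blank's front is at row ~181 (columns 316–350), blue and purple follow, and the keeper pivot is at (286,222).

```bash
python3 - <<'E'
from h import *
for n,u,v,z in(("g fl",316,181,48),("g fr",350,181,48),("stop in l",311,91,45),("stop in r",366,89,45),("rail end l",308,56,22),("rail end r",363,56,22),("pivot",286,222,40)): print(n,ray("wrist",u,v,z).round(1))
src=np.array([[130,0],[16,0],[-20,0],[-56,0],[-92,0],[-24,55.]])
P=np.array([[545.5,63.5],[555,-52],[556.5,-90],[561,-124],[563.5,-161],[502.5,-96]])
from scipy.optimize import least_squares
def f(p):
    a=p[2];R=np.array([[np.cos(a),-np.sin(a)],[np.sin(a),np.cos(a)]]); S=src.copy(); S[1:5,0]+=p[3]; return ((R@S.T).T+p[:2]-P).ravel()
r=least_squares(f,[550,-68,1.65,0]); print(r.x.round(3),np.degrees(r.x[2]),r.fun.round(1))
E
```

```text
g fl [532.5 -34.9  48. ]
g fr [571.1 -31.7  48. ]
stop in l [516.6  59.6  45. ]
stop in r [574.1  66.3  45. ]
rail end l [511.2  96.9  22. ]
rail end r [571.1 101.9  22. ]
pivot [503.  -89.5  40. ]
[555.739 -66.846   1.652  -2.037] 94.64564946456632 [-0.3 -0.8 -0.4 -0.9  1.   1.2 -0.6 -0.7 -0.1  0.4  0.4  0.8]
```

>>> play_rows(series=[[[-0.84,0.284,0,0.01,1],[-0.84,0.284,0,0.01,1],[-0.84,0.284,0,0.01,1],[-0.84,0.284,0,0.01,1],[-0.84,0.284,0,0.01,1],[-0.84,0.284,0.3,0.01,1],[-0.84,0.284,0.5,0.01,1],[-0.84,0.284,0.7,0.01,1],[-0.84,0.284,0.7,0.01,1]]])

```text
t: 4.1
eef_pos: [563.2, -216.6, 68.5]
tcp_rot: [-0.006, 0.679, 0.734, -0.002]
wrist_force: [0.3, 0.2, 0.3]
grip_width: 0.1
grasp_force: 0.0
```

```bash
python3 - <<'E'
from h import *
s=arm.observe();print(s["t"],s["eef_pos"],s["tcp_rot"],s["wrist_force"],s["joints"])
a=snapshot("side");b=snapshot("wrist"); a=a[180:390,220:500]
cv2.imwrite("pics/c2.png",np.hstack([cv2.resize(a,(400,300)),cv2.resize(b,(400,300))]))
print(px("wrist",[563.5-0.0811*-18,-161-18,48]))
E
```

```text
4.1 [ 563.2217981  -216.5998913    68.52291257] [-0.00622914  0.67886324  0.7342352  -0.00213592] [0.31776218 0.22173407 0.26754172] [-3.86411676e-01  4.91208499e-01  1.68480381e+00  4.68028167e-04
  9.78745090e-01 -4.65004926e-01]
[284.06389776 188.02754049]
```

View pics/c2.png

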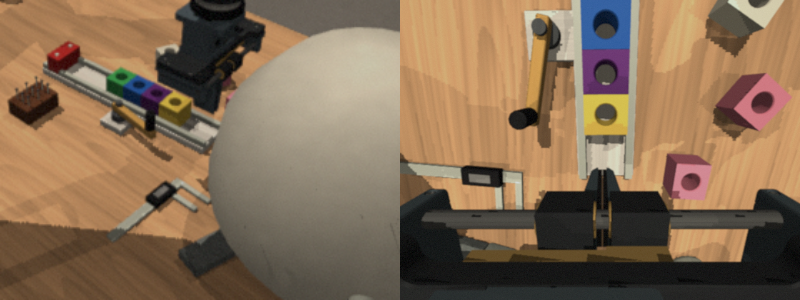

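The left panel (side) shows the closed fingers over the open end of the rail. In the right panel (wrist), the fingertips at column ~603 line up with the train at column ~605. The yellow blank's rear is at row ~135, the knob top at (520,118) and the pivot at (542,27).

```bash
python3 - <<'E'
from h import *
s=arm.observe();print(s["t"],s["eef_pos"],s["tcp_rot"])
for n,u,v,z in(("knobtop",168,165,72),("pivot",199,38,44),("y rear l",183*1.4,135*1.4,48),("y rear r",229*1.4,135*1.4,48),("b/p l",180*1.4,48*1.4,48),("b/p r",229*1.4,48*1.4,48)): print(n,ray("wrist",u,v,z).round(1))
print([(np.round(w("wrist",d["at"])).tolist(),round(d["conf"],2)) for t in("keeper_knob","keeper_pivot","yellow_mid") for d in spotter.pinpoint(t,"wrist")[:2]])
E
```

```text
4.2 [ 568.04970232 -218.66714699   74.59882909] [-1.19958651e-04  6.78867760e-01  7.34260538e-01  1.15194083e-04]
knobtop [ 496.6 -165.6   72. ]
pivot [507.2 -92.8  44. ]
y rear l [ 546.3 -181.1   48. ]
y rear r [ 589.5 -177.7   48. ]
b/p l [ 539.9 -106.8   48. ]
b/p r [ 581.  -103.6   48. ]
[([496.0, -167.0, 55.0], 0.68), ([510.0, -94.0, 45.0], 0.6), ([718.0, -142.0, 20.0], 0.95), ([570.0, -161.0, 39.0], 0.67)]
```

>>> play_rows(series=[[[0,0,0.1,0,1],[0,0,0.2,0,1],[0,0,0.2,0,1],[0,0,0.2,0,1]]])

```text
t: 4.75
eef_pos: [568.8, -219.5, 35.6]
tcp_rot: [0.001, 0.679, 0.734, 0.001]
wrist_force: [0.3, -0.7, 0.3]
grip_width: 0.7
grasp_force: 0.0
```

>>> play_rows(series=[[[0,0,0.052,0,1],[0,0,0.052,0,1],[0.04,0,0.052,0,1],[0.07,0,0.052,0,1],[0.09,0,0.052,0,1],[0.11,0,0.052,0,1],[0.13,0,0.052,0,1],[0.15,0,0.052,0,1],[0.17,0,0.052,0,1],[0.195,0,0.052,0,1],[0.22,0,0.052,0,1],[0.245,0,0.052,0,1],[0.27,0,0.052,0,1],[0.295,0,0.052,0,1],[0.32,0,0.052,0,1],[0.345,0,0.052,0,1],[0.37,0,0.052,0,1],[0.39,0,0.052,0,1],[0.4,0,0.052,0,1],[0.4,0,0.052,0,1]]])

```text
t: 6.75
eef_pos: [561.3, -138.8, 23.4]
tcp_rot: [-0.0, 0.679, 0.734, 0.0]
wrist_force: [-0.9, 0.3, 0.7]
grip_width: 0.3
grasp_force: 0.0
```

```bash
python3 - <<'E'
from h import *
s=arm.observe();print(s["t"],s["eef_pos"],s["tcp_rot"],s["wrist_force"])
b=snapshot("wrist");cv2.imwrite("pics/w3.png",b)
E
```

```text
6.75 [ 561.34547881 -138.75313704   23.38417727] [-4.45334454e-04  6.78959781e-01  7.34175328e-01  6.90129672e-05] [-0.88312408  0.32531684  0.65030057]
```

View pics/w3.png

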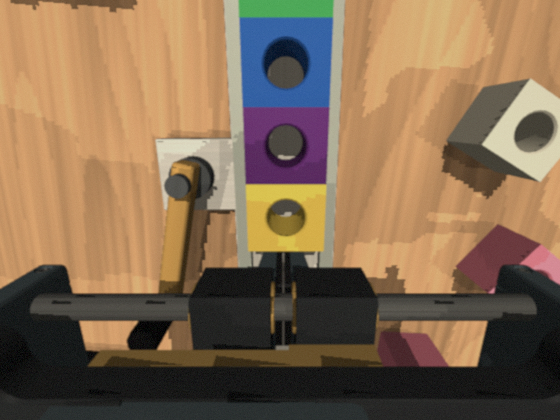

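The train is intact and moved together. Yellow's rear is at row ~250, the fingers are centred behind it at column ~283, and the keeper is undisturbed. I'll continue towards the stop.

>>> play_rows(series=[[[0.02,0,0,0,1],[0.045,0,0,0,1],[0.07,0,0,0,1],[0.095,0,0,0,1],[0.115,0,0,0,1],[0.135,0,0,0,1],[0.15,0,0,0,1],[0.16,0,0,0,1],[0.17,0,0,0,1],[0.175,0,0,0,1],[0.18,0,0,0,1],[0.18,0,0,0,1]]])

```text
t: 8.0
eef_pos: [558.8, -103.4, 23.5]
tcp_rot: [-0.0, 0.679, 0.734, 0.0]
wrist_force: [0.6, -0.3, -0.2]
grip_width: 0.4
grasp_force: 0.1
```

>>> play_rows(series=[[[0.005,0,0,0,1],[0.01,0,0,0,1],[0.015,0,0,0,1],[0.015,0,0,0,1]]])

```text
t: 8.4
eef_pos: [558.5, -100.3, 23.5]
tcp_rot: [-0.0, 0.679, 0.734, 0.0]
wrist_force: [-0.2, -0.2, 0.4]
grip_width: 0.3
grasp_force: 0.2
```

>>> play_rows(series=[[[0.005,0,0,0,1],[0.01,0,0,0,1],[0.01,0,0,0,1]]])

```text
t: 8.7
eef_pos: [558.4, -98.3, 23.5]
tcp_rot: [-0.0, 0.679, 0.734, 0.0]
wrist_force: [0.8, -0.5, -0.8]
grip_width: 0.6
grasp_force: 0.2
```

>>> play_rows(series=[[[0.005,0,0,0,1],[0.01,0,0,0,1],[0.01,0,0,0,1]]])

```text
t: 9.0
eef_pos: [558.2, -96.3, 23.6]
tcp_rot: [-0.0, 0.679, 0.734, 0.0]
wrist_force: [0.6, -0.8, 0.3]
grip_width: 0.7
grasp_force: 0.3
```

>>> play_rows(series=[[[0.005,0,0,0,1],[0.01,0,0,0,1],[0.01,0,0,0,1]]])

```text
t: 9.3
eef_pos: [558.1, -94.4, 23.6]
tcp_rot: [-0.0, 0.679, 0.734, 0.0]
wrist_force: [0.3, -0.7, 0.4]
grip_width: 0.8
grasp_force: 0.4
```

```bash
python3 - <<'E'
from h import *
s=arm.observe();print(s["t"],s["eef_pos"],s["wrist_force"])
b=snapshot("wrist");cv2.imwrite("pics/w4.png",b)
E
```

```text
9.3 [558.0761158  -94.37380273  23.55002908] [ 0.28220945 -0.65779388  0.37642147]
```

View pics/w4.png

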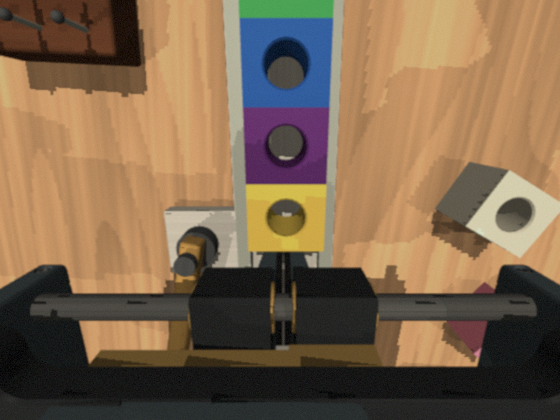

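The train sits at the same place relative to the fingers (yellow's rear still at row ~250), so it's still travelling. I'll creep on until the force rises.

>>> play_rows(series=[[[0.005,0,0,0,1],[0.01,0,0,0,1],[0.01,0,0,0,1]]])

```text
t: 9.65
eef_pos: [558.8, -94.2, 23.8]
tcp_rot: [0.002, 0.678, 0.735, -0.0]
wrist_force: [1.6, -6.9, 0.8]
grip_width: 0.6
grasp_force: 3.7
```

>>> play_rows(series=[[[0.005,0,0,0,1],[0.01,0,0,0,1],[0.01,0,0,0,1]]])

```text
t: 9.95
eef_pos: [559.0, -94.1, 24.0]
tcp_rot: [0.003, 0.678, 0.735, -0.001]
wrist_force: [0.6, -13.2, -0.6]
grip_width: 0.5
grasp_force: 7.0
```

>>> play_rows(series=[[[0.005,0,0,0,1],[0.01,0,0,0,1],[0.01,0,0,0,1]]])

```text
t: 10.25
eef_pos: [559.1, -94.1, 24.2]
tcp_rot: [0.004, 0.677, 0.736, -0.002]
wrist_force: [-0.1, -20.7, -0.7]
grip_width: 0.2
grasp_force: 10.4
```

Contact with the stop: 20 N with no further motion, at the place predicted. Now I'll back off, rise and re-check the train and knob.

>>> play_rows(series=[[[-0.04,0,0,0,1],[-0.12,0,0,0,1],[-0.25,0,0,0,1],[-0.25,0,0,0,1],[-0.25,0,-0.2,0,1],[-0.25,0,-0.4,0,1],[-0.25,0,-0.4,0,1],[-0.25,0,-0.4,0,1],[-0.25,0,-0.4,0,1]]])

```text
t: 11.15
eef_pos: [560.4, -137.8, 102.3]
tcp_rot: [-0.001, 0.679, 0.734, -0.0]
wrist_force: [-0.3, -0.5, -0.5]
grip_width: 0.5
grasp_force: 0.0
```

>>> play_rows(series=[[[-0.5,0,0,0,1],[-0.5,0,0,0,1],[-0.5,0,0,0,1],[-0.5,0,0,0,1],[-0.5,0,0,0,1]]])

```text
t: 11.65
eef_pos: [568.4, -236.9, 102.2]
tcp_rot: [-0.002, 0.679, 0.734, -0.0]
wrist_force: [0.1, -0.5, 0.1]
grip_width: 0.2
grasp_force: 0.0
```

```bash
python3 - <<'E'
from h import *
s=arm.observe();print(s["t"],s["eef_pos"],s["tcp_rot"],s["wrist_force"])
b=snapshot("wrist");cv2.imwrite("pics/w5.png",b)
for t in("stop","keeper_knob","keeper_pivot","green_mid","blue_mid","purple_mid","yellow_mid"):
    print(t,[(np.round(w("wrist",d["at"])).tolist(),round(d["conf"],2)) for d in spotter.pinpoint(t,"wrist")[:3]])
E
```

```text
11.65 [ 568.40653179 -236.88768486  102.20071198] [-1.60765147e-03  6.78913037e-01  7.34216898e-01 -2.25684257e-04] [ 0.11927604 -0.45026251  0.07944997]
stop []
keeper_knob [([494.0, -165.0, 56.0], 0.75)]
keeper_pivot [([505.0, -93.0, 41.0], 0.78)]
green_mid []
blue_mid [([396.0, -254.0, 1.0], 0.43)]
purple_mid []
yellow_mid [([712.0, -139.0, 13.0], 0.72), ([665.0, -222.0, 20.0], 0.69)]
```

View pics/w5.png

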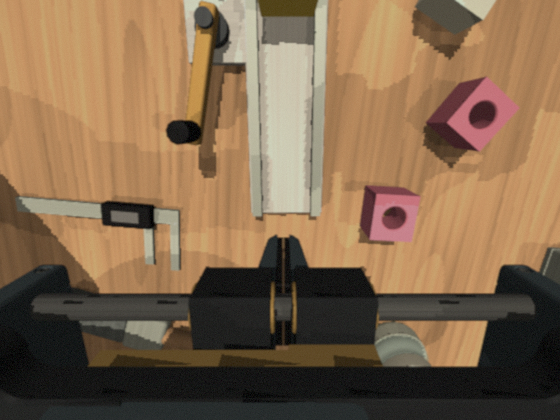

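The knob top is at (184,131), and the pivot at (205,18) is unchanged. Yellow's rear edge shows at row ~12, and nothing else has been disturbed. Next I'll compute the pushing arc in tool units.

```bash
python3 - <<'E'
from h import *
print(ray("wrist",184,131,72).round(1),ray("wrist",205,18,46).round(1))
s=arm.observe();p=np.array(s["eef_pos"][:2]);q=s["tcp_rot"];a=2*np.arctan2(q[2],q[1]);print(np.degrees(a),s["t"],p)
h=np.radians(94.65);Rr=np.array([[np.cos(h),-np.sin(h)],[np.sin(h),np.cos(h)]])
O=np.array([504.5,-93.])-Rr@[-24,55]; print("O",O, "knob rail",(Rr.T@(np.array([495,-166])-O)).round(1))
ex=np.array([np.cos(a),np.sin(a)]);ey=np.array([np.sin(a),-np.cos(a)])
from scipy.optimize import brentq
def F(th,gap):
    K=np.array([-24-75*np.cos(th),55-75*np.sin(th)]);t=np.array([np.sin(th),-np.cos(th)])
    d=brentq(lambda d:np.hypot(max(abs(d*t[0])-16,0),max(abs(d*t[1])-13.5,0))-8,15,40)
    return O+Rr@(K-(d+gap)*t)
for th,g in [(-.18,12)]+[(x,0) for x in(-.18,0,.15,.3,.45,.6,.75,.9,1.05,1.2,1.35,1.45,1.5,1.571,1.62)]:
    f=F(th,g); D=(f-p)/200; print(th,f.round(1),np.round([D@ex,D@ey],3))
E
```

```text
[ 498.3 -166.3   72. ] [505.3 -93.7  46. ]
94.51135742053398 12.05 [ 569.37254618 -237.56058737]
O [557.37331823 -64.6202146 ] knob rail [-96.   70.4]
-0.18 [ 463.4 -164.3] [ 0.407 -0.499]
-0.18 [ 475.4 -165.5] [ 0.396 -0.44 ]
0 [ 489.2 -169.5] [ 0.371 -0.373]
0.15 [ 500.5 -171. ] [ 0.359 -0.317]
0.3 [ 511.5 -171. ] [ 0.355 -0.262]
0.45 [ 521.9 -169.8] [ 0.357 -0.21 ]
0.6 [ 531.5 -167.7] [ 0.363 -0.161]
0.75 [ 540.8 -164.5] [ 0.375 -0.114]
0.9 [ 550.8 -158.7] [ 0.4   -0.062]
1.05 [ 560.6 -150. ] [ 0.44  -0.009]
1.2 [ 569.  -139.1] [0.491 0.037]
1.35 [ 575.3 -127.8] [0.545 0.073]
1.45 [ 578.5 -120.1] [0.582 0.092]
1.5 [ 579.7 -116.3] [0.6   0.099]
1.571 [ 581.2 -110.8] [0.627 0.109]
1.62 [ 582.  -107.1] [0.645 0.114]
```

>>> play_rows(series=[[[0.2,-0.27,0,0,1],[0.407,-0.53,0,0,1],[0.407,-0.53,0,0,1],[0.407,-0.53,0,0,1],[0.407,-0.53,0.1,0,1],[0.407,-0.53,0.2,0,1],[0.407,-0.53,0.27,0,1],[0.407,-0.53,0.27,0,1],[0.407,-0.53,0.27,0,1],[0.407,-0.53,0.27,0,1]]])

```text
t: 13.05
eef_pos: [458.4, -165.6, 50.3]
tcp_rot: [0.001, 0.679, 0.734, 0.0]
wrist_force: [1.2, -0.0, -0.2]
grip_width: 0.5
grasp_force: 0.0
```

```bash
python3 - <<'E'
from h import *
s=arm.observe();print(s["t"],s["eef_pos"],s["wrist_force"])
b=snapshot("wrist");cv2.imwrite("pics/w6.png",b)
E
```

```text
13.05 [ 458.35205291 -165.61559689   50.34776385] [ 1.16187375 -0.00944312 -0.23792578]
```

View pics/w6.png

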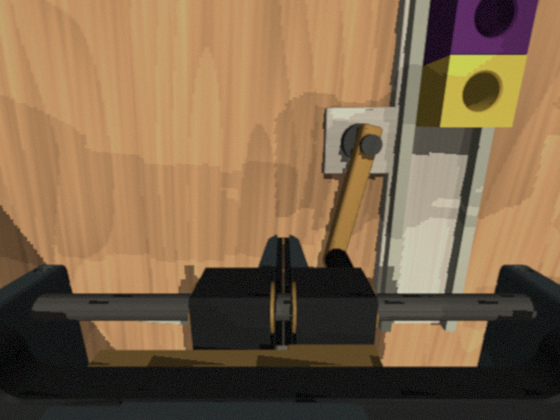

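The fingers (column ~283) are just on the outer side of the knob (336,258), and the rail and train look undisturbed. Now the sweep.

>>> play_rows(series=[[[0,0.045,0,0,1],[-0.006,0.087,0,0,1],[-0.018,0.12,0,0,1],[-0.031,0.154,0,0,1],[-0.037,0.182,0,0,1],[-0.043,0.21,0,0,1],[-0.045,0.238,0,0,1],[-0.047,0.265,0,0,1],[-0.046,0.29,0,0,1],[-0.045,0.317,0,0,1],[-0.042,0.342,0,0,1],[-0.039,0.366,0,0,1],[-0.033,0.39,0,0,1],[-0.027,0.413,0,0,1],[-0.015,0.44,0,0,1],[-0.002,0.465,0,0,1],[0.018,0.492,0,0,1],[0.038,0.518,0,0,1],[0.038,0.518,0,0,1]]])

```text
t: 15.0
eef_pos: [561.7, -149.1, 49.9]
tcp_rot: [0.001, 0.679, 0.734, 0.001]
wrist_force: [0.5, 0.2, -0.1]
grip_width: 0.4
grasp_force: 0.0
```

```bash
python3 - <<'E'
from h import *
s=arm.observe();print(s["t"],s["eef_pos"],s["tcp_rot"],s["wrist_force"])
b=snapshot("wrist");cv2.imwrite("pics/w7.png",b)
E
```

```text
15.0 [ 561.72313716 -149.14114645   49.87707961] [0.00113653 0.67882788 0.73429604 0.0008593 ] [ 0.46998008  0.23689464 -0.0705521 ]
```

View pics/w7.png

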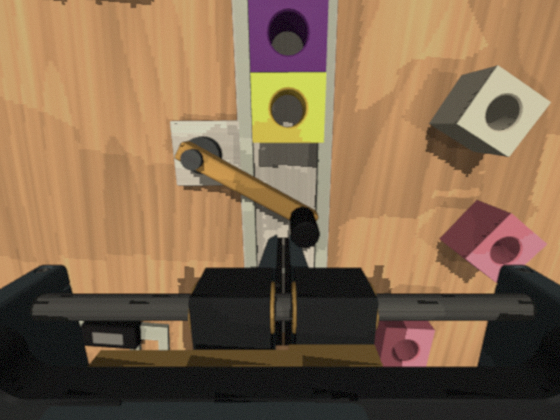

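The keeper has followed. The bar now runs diagonally from (190,157) to the knob at (305,228), the fingers are behind it, and the train is still home. I'll finish the swing.

>>> play_rows(series=[[[0.025,0.023,0,0,1],[0.051,0.046,0,0,1],[0.078,0.065,0,0,1],[0.105,0.082,0,0,1],[0.125,0.092,0,0,1],[0.142,0.101,0,0,1],[0.16,0.108,0,0,1],[0.17,0.113,0,0,1],[0.18,0.116,0,0,1],[0.18,0.116,0,0,1]]])

```text
t: 16.05
eef_pos: [580.3, -111.5, 49.5]
tcp_rot: [-0.0, 0.679, 0.734, 0.0]
wrist_force: [-0.5, -0.1, 0.1]
grip_width: 0.2
grasp_force: 0.1
```

>>> play_rows(series=[[[0.007,0.002,0,0,1],[0.012,0.002,0,0,1],[0.012,0.002,0,0,1]]])

```text
t: 16.35
eef_pos: [580.4, -109.5, 49.5]
tcp_rot: [-0.0, 0.679, 0.734, -0.0]
wrist_force: [-0.8, -2.1, 0.5]
grip_width: 0.4
grasp_force: 0.8
```

>>> play_rows(series=[[[0.007,0,0,0,1],[0.012,0,0,0,1],[0.012,0,0,0,1]]])

```text
t: 16.65
eef_pos: [580.5, -109.0, 49.7]
tcp_rot: [0.001, 0.678, 0.735, -0.001]
wrist_force: [-0.6, -8.0, -1.2]
grip_width: 0.5
grasp_force: 3.8
```

The keeper's limit is reached (8 N, motion stopped). I'll give it one more small nudge, then retreat and look.

>>> play_rows(series=[[[0.008,0,0,0,1],[0.008,0,0,0,1]]])

```text
t: 16.85
eef_pos: [580.5, -108.9, 49.7]
tcp_rot: [0.002, 0.678, 0.735, -0.002]
wrist_force: [-0.5, -13.2, 0.1]
grip_width: 0.4
grasp_force: 5.8
```

>>> play_rows(series=[[[-0.03,0,0,0,1],[-0.1,0,0,0,1],[-0.25,0,0,0,1],[-0.35,0,0,0,1],[-0.35,0,-0.2,0,1],[-0.35,0,-0.45,0,1],[-0.35,0,-0.45,0,1],[-0.35,0,-0.45,0,1],[-0.35,0,-0.45,0,1]]])

```text
t: 17.75
eef_pos: [584.9, -175.0, 138.4]
tcp_rot: [-0.001, 0.679, 0.734, -0.0]
wrist_force: [-0.1, 0.8, 0.2]
grip_width: 0.5
grasp_force: 0.0
```

```bash
python3 - <<'E'
from h import *
s=arm.observe();print(s["t"],s["eef_pos"],s["wrist_force"])
a=snapshot("top")[170:290,220:400];b=snapshot("wrist")
cv2.imwrite("pics/w8.png",np.hstack([cv2.resize(a,(390,420),interpolation=2)[:, :390],cv2.resize(b,(400,300)) if 0 else b[:, 60:470]]))
E
```

```text
17.75 [ 584.88471384 -175.03187488  138.43408345] [-0.06246493  0.75710152  0.15575117]
```

View pics/w8.png

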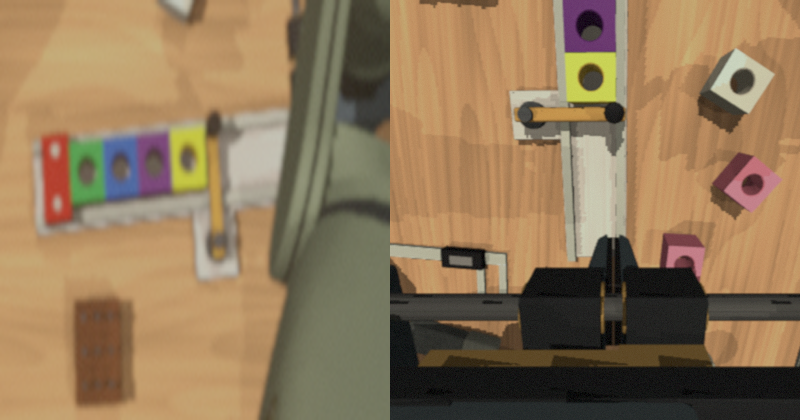

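The left panel (top) shows green touching the red stop at column ~70, the train continuous to yellow's rear at column ~205, and the keeper square across the rail at column ~215. The wrist panel agrees: the bar runs level from (530,115) to the knob at (613,113), just behind yellow. Handing the job in.

```bash
python3 -c "
from plant import arm
print(arm.close_job())"
```

```text
the job is handed in; nothing more can be done
None
```

The four blanks are home against the red stop and the brass keeper was then pushed closed behind them; the job was handed in at about 18 s, with both end positions confirmed by contact force and pictures.

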